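Lever up a stone draining slab onto its fold-out legs

ROBOT

A 6-joint arm with a two-finger parallel gripper is mounted at the origin on a cart in front of the work surface, level with it; the furniture and walls round the work are solid. World frame = base frame: x ahead of the robot, y to its left, z up, the work surface at z = 0. Lengths are in m, angles in rad, forces in N, time in s.
With the tool pointing down it reaches from about 0.375 to 0.9 m from the base axis. Payload 3.1 kg.
Tool frame: the origin (TCP) lies midway between the tips of the shut fingers; the grasp point (between the pads) lies robot.grip_depth behind it (robot.grip_depth is the distance from the TCP to the grasp point, in m); z points along the fingers, y is the line along which they close (so a half turn about z gives the same grasp; the last joint's range is limited). The gripper opens to 87 mm and grips with 3 to 60 N. Pads are 19 mm wide; open, the fingers measure 117 mm over their backs; the gripper's body (75 mm by 190 mm) begins 51 mm behind the grasp point.
Start: joints at [-1.363, 0.527, 1.433, -0, 1.181, -0.178], TCP at [0.236, -0.579, 0.223] pointing down, gripper open.
Joint ranges: [-3.08, 3.08], [-0.75, 2.2], [0.22, 2.44], [-1.43, 4.57], [0, 2.65], [-2.85, 2.85]. Speed limits (rad/s): [2.79, 2.79, 3.14, 3.14, 3.14, 3.14].

INTERFACE

Orientations are given as a unit quaternion [x, y, z, w].
In Python, from rig import robot gives the robot as it stands.
- The arm moves only by the shell command python3 nudge.py 'ROWS' [OPENING] [FORCE]. ROWS is a JSON list of rows, 1 to 20 of them, each an object with the fields sx, sy, sz (the shift in m), yaw (a turn about the tool's z in rad); a field left out counts as zero; each row shifts and turns the commanded pose from where the row before left it, along the tool's axes as they then stand; what a row does not reach is not made up. A row lasts 1/12 s, in which the tool goes at most 0.0417 m and 0.125 rad, less where a joint would pass 70% of its speed; a pose out of reach is approached as far as the arm can. OPENING is the finger opening in m, set as the command begins (- or left out keeps the last). The fingers move at their own pace and stop on an object; FORCE is the grip in N (left out, the last holds). Time passes only in rows, so rows that do not move let the fingers close. It prints the time, the measured TCP pose, the force, the opening and the grip force at its end. Input that does not fit is refused with a message, and nothing moves.
- robot.get_obs(): the state, without advancing time (a new reading comes with each control period).
- robot.camera(name): name is "side" or "top"; returns a dict with "img" (480x640x3 uint8, red, green, blue), "fx", "fy", "cx", "cy" (pixels), "xyz" and "attitude" of the camera in the world. Camera axes: x right, y down, z forward; pixel columns grow to the right and rows downward; lengths in m; the calibration is good to about 2 mm. A picture is of the moment at which its call begins. There is no depth.
- robot.hand_in(): hands the job in; it is judged then, once.
The state is a dict: "time": time; "q": joint angles; "joint_velocities": joint speeds; "joint_torque": joint torques, N m; "position": TCP position; "tool_rot": TCP orientation; "ft_force": force on the tool from outside, world axes, zero at the start; "moment": the same for the moment, N m; "grip_width": finger opening in m; "grip_force": force on a finger pad.
Only numpy, scipy, OpenCV 4.12 (cv2) and the standard library are available. Lean on these libraries where they do the work, as an engineer would, in place of code of your own. Each camera call takes 0.05 s, during which the arm holds its last target. There are 200 camera calls.

TASK

To make the heavy stone draining slab slope towards the sink, stand the half-round wooden block a little way out from the middle of the slab's right-hand edge, put the flat steel bar over it with its tip under that edge, and press the bar's grip down until the slab is high enough for its two sprung legs to swing out. Let it down gently onto the legs, then draw the bar out and lay it flat on the worktop or hob, clear to the right of the slab. Move the slab only with the bar, never by hand, without shifting it from its place; keep the glass standing on it and leave the other things where they are.

Things in the scene. Friction and masses are not known exactly. Their poses are not given: they have to be found in the camera images.
- slab: Marble slab, 170 (its x) x 160 (its y) x 28 mm, about 2.4 kg (varies), on fixed feet 18 mm high: underside 18, top 46 mm up. Origin: under its centre at worktop height; z up. Its -y edge is the right-hand edge to raise. Behind the middle of that edge a batten 80 mm long crosses the underside, 24 mm in from the edge, down to 3 mm above the worktop: a stop for the bar's tip.
- slab_lip (a point): Middle of the slab's lower right-hand edge, 18 mm above the worktop while the slab is flat; its axes are the slab's. With the slab resting on its swung-out legs it is about 35 mm up.
- legs (a joint): Turn (rad) of two linked 32 mm steel legs with rubber tips, hinged under the right-hand edge 66 mm either side of its middle. 0: folded in under the slab; 1.3: swung out past the upright, against their stop, where they carry the slab. A weak spring swings them out by themselves once the lip has risen about 19 mm.
- bar: Flat steel bar 300 mm long, about 0.3 kg, underside flat: a blade 24 mm wide, 6 mm thick runs its whole length; on the rear part (20 to 150 mm behind the middle, its -x) sits a dark wooden grip 26 mm wide, 16 mm thick with the blade. Origin: middle of the underside; x along the bar to the blade's tip (x = +150 mm), z up. The hob's plate, beside its start, is 6 mm proud.
- bar_tip (a point): Tip of the bar's blade, mid-thickness, 150 mm from the bar's origin along its x. With the tip under the slab and the block under the blade, the bar stays there when let go, grip end heavy, its tip held up against the slab; to draw it out freely, first dip the tip by raising the grip a little.
- block: Half-round light wood block, 56 mm long (its x), 30 wide (its y), 30 high, rounded top (15 mm radius about x); 0.12 kg. Origin: centre of the underside. Set parallel to the slab's edge, centre 60 to 75 mm out from it, it lets the bar reach under the edge at a slope of about 18 degrees and raise the slab far enough.
- tumbler: Plain glass tumbler, 64 mm wide, 89 mm high, upside down on the slab's top. Origin: centre of its underside, z up. To stay standing there.
- egg_cup: Bystander: turned wooden egg cup, 47 mm wide, 58 mm high, on the worktop behind the work. Origin: centre of its underside.
- pot: Bystander: small black pot, 58 mm wide, 50 mm high, on the worktop. Origin: centre of its underside.
- shaker: Bystander: small steel shaker, 37 mm wide, 64 mm high, on the worktop behind the work. Origin: centre of its underside.

How it is judged:
On the way:
1. the bar, bearing on the block, has raised the slab's right-hand edge by at least 10 mm (height (world z) of slab_lip above 0.028 m and contact force between bar and slab above 1 N and contact force between bar and block above 1 N), for 0.1 s.
At the end, for the whole second after the job is handed in: Legs out (above 1.1 rad) and carrying the slab: its right lower edge 31 to 40 mm up, slab at rest, within 40 mm of its place; bar off it, tip and middle 10 mm or more right of its edge, flat on the worktop or hob (underside below 15 mm, level within 0.08 rad), at rest; glass standing on the slab (value of joint legs above 1.1 rad and height (world z) of slab_lip between 0.031 and 0.04 m and linear speed of each of slab, bar below 0.02 m/s and distance of slab from where it was at the start of the episode below 0.04 m and contact force between bar and slab below 0.1 N and y of each of bar_tip, bar in the frame of slab below -0.09 m and height (world z) of bar below 0.015 m and angle between bar's own z axis and vertical below 0.08 rad and angle between tumbler's own z axis and vertical below 0.25 rad and height (world z) of tumbler above 0.035 m); the robot touches nothing.
It fails at once if the slab is dropped (turns faster than 2.5 rad/s) (angular speed of slab above 2.5 rad/s).
It fails at once if the robot itself pushes or lifts the slab (more than 2 N) (contact force between any of the fingers, the arm and slab above 2 N).
It fails at once if the glass on the slab is tipped over (angle between tumbler's own z axis and vertical above 0.4 rad).
It fails at once if a bystander is moved by more than 30 mm (distance of any of egg_cup, pot, shaker from where it was at the start of the episode above 0.03 m).
It also fails if it takes over 67 s, if anything falls off the work surface, if the arm or the gripper's body presses on something with over 40 N, if the wrist force passes 120 N, or if a joint passes its speed limit or range.

## Working session

There is one attempt and no reset: what is moved stays moved. The work goes in short steps, Python scripts to look and compute and a shell command to move; the robot and the scene stay as the last step left them, time stands still between calls to the robot, and variables do not carry over. Pictures are saved under pics/ and viewed, at most 10 in all, crops included, and the job is handed in when it is done.

```bash
ls; mkdir -p pics
python3 - <<'E'
from rig import robot
import cv2
for n in("side","top"):
    c=robot.camera(n); cv2.imwrite(f"pics/{n}0.png",c["img"][:,:,::-1])
    print(n,{k:c[k] for k in c if k!="img"})
print(robot.get_obs(),robot.grip_depth)
E
```

```text
nudge.py
pics
rig.py
side {'fx': 442.40683155743164, 'fy': 442.40683155743164, 'cx': 317.5977347919152, 'cy': 230.777320076314, 'xyz': array([ 0.03388287, -0.96319896,  0.45293163]), 'attitude': array([ 0.79222195, -0.26077581,  0.16520384, -0.52639154])}
top {'fx': 451.4982969087972, 'fy': 451.4982969087972, 'cx': 320.8132327236459, 'cy': 234.711222322316, 'xyz': array([ 0.41188145, -0.25178482,  1.03645325]), 'attitude': array([ 0.70684661, -0.70506946,  0.04358106, -0.03668262])}
{'time': 0.1, 'q': array([-1.36250768e+00,  5.28407537e-01,  1.43381278e+00, -1.87828003e-05,
        1.18141252e+00, -1.78553676e-01]), 'joint_velocities': array([-0.00046479, -0.00209462, -0.00081286,  0.00041134, -0.00103852,
       -0.00029363]), 'joint_torque': array([-3.43265920e-04, -4.40985417e+01, -1.77151501e+01,  6.33437256e-02,
        5.34102239e-02, -4.86260478e-05]), 'position': array([ 0.23563805, -0.57813593,  0.22163613]), 'tool_rot': array([ 9.81351175e-01,  1.92220788e-01, -2.38494032e-05, -1.01984799e-03]), 'ft_force': array([ 0.67227564, -0.89293385,  0.29796708]), 'moment': array([ 0.01329775,  0.03494791, -0.00304034]), 'grip_force': 0.0, 'grip_width': 0.08716904620452944} 0.0187
```

View pics/top0.png

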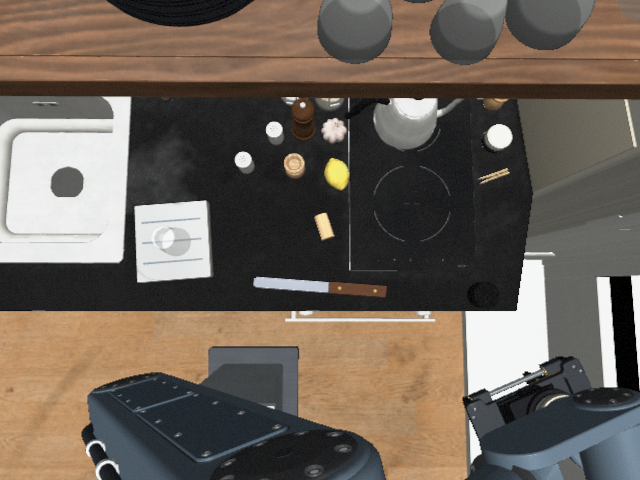

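View pics/side0.png

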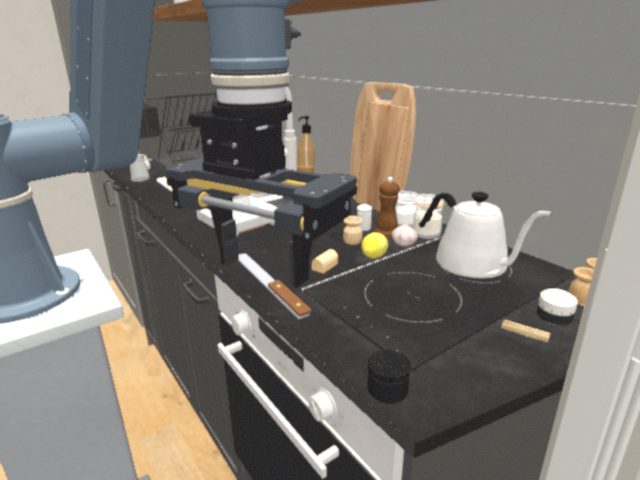

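```bash
cat > h.py <<'E'
import numpy as np,cv2
from rig import robot
from scipy.spatial.transform import Rotation as R
def ray(c,u,v,z):
    d=R.from_quat(c["attitude"]).apply([(u-c["cx"])/c["fx"],(v-c["cy"])/c["fy"],1]); o=c["xyz"]
    return o+d*(z-o[2])/d[2]
def rect(c,mask,z,name):
    cs,_=cv2.findContours(mask.astype(np.uint8),0,2)
    k=max(cs,key=cv2.contourArea)[:,0,:]
    p=np.array([ray(c,u,v,z)[:2] for u,v in k],np.float32)*1000
    b=cv2.minAreaRect(p); bp=cv2.boxPoints(b)
    print(name,"centre",np.round(b[0],1),"size",np.round(b[1],1),"ang",round(b[2],1),"box",np.round(bp).tolist()); return b
def box(m,u0,u1,v0,v1):
    o=np.zeros_like(m);o[v0:v1,u0:u1]=m[v0:v1,u0:u1];return o
E
python3 - <<'E'
from h import *
c=robot.camera("top"); im=c["img"].astype(int); hsv=cv2.cvtColor(c["img"],cv2.COLOR_RGB2HSV).astype(int)
br=im.min(2)
rect(c,box(br>120,131,225,190,295),.046,"slab")
H,S,V=hsv[...,0],hsv[...,1],hsv[...,2]
rect(c,box((V>110),305,345,205,250),.02,"block z20")
rect(c,box((V>90)&(im[...,2]>90),245,340,270,305),.006,"blade")
rect(c,box((S>100)&(V>50),320,400,270,305),.016,"grip")
for n,u,v,z in(("pot",484,294,.05),("egg",294,163,.058),("shak",243,160,.064),("shak2",274,131,.064),("tumbler",170,240,.09),("hob edge",350,270,.006),("hob r",474,270,.006),("front edge",300,310,0),("lemon",337,173,.02)):
    print(n,np.round(ray(c,u,v,z)*1000))
s=im[205:250,310:340]; print(s[20,14],im[287,290],im[290,350],im[287,240])
cv2.imwrite("pics/z.png",cv2.resize(c["img"][190:310,120:400,::-1],None,fx=2.8,fy=2.8,interpolation=2))
E
```

```text
slab centre [510.6  65.6] size [170.5 161. ] ang 4.8 box [[419.0, 139.0], [432.0, -22.0], [602.0, -8.0], [589.0, 153.0]]
block z20 centre [ 548.8 -268.1] size [58.7 31. ] ang 18.5 box [[516.0, -263.0], [526.0, -292.0], [581.0, -274.0], [572.0, -244.0]]
blade centre [ 416.1 -193.9] size [172.   25.3] ang 85.9 box [[397.0, -279.0], [423.0, -281.0], [435.0, -109.0], [410.0, -107.0]]
grip centre [ 405.5 -344.1] size [128.5  26.9] ang 86.1 box [[388.0, -407.0], [415.0, -409.0], [423.0, -281.0], [397.0, -279.0]]
pot [ 396. -616.   50.]
egg [ 684. -201.   58.]
shak [688. -89.  64.]
shak2 [ 755. -157.   64.]
tumbler [508.  56.  90.]
hob edge [ 449. -328.    6.]
hob r [ 449. -612.    6.]
front edge [ 358. -215.    0.]
lemon [ 671. -299.   20.]
[246 223 166] [196 203 216] [106  70  49] [33 30 31]
```

View pics/z.png

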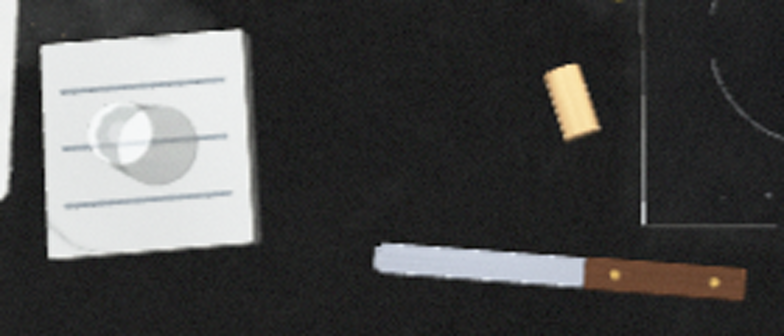

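Slab, block and bar sizes match what's given: slab centre is (511, 66) at 4.8° yaw, block (549, -268) at 18.5°, and the bar's tip is at (422, -108). I'll turn the tool first so it closes along the block's length.

```bash
cat >> h.py <<'E'
def to(x,y,z,ang):   # ang: world angle (deg) of tool y (closing line)
    o=robot.get_obs(); r=R.from_quat(o["tool_rot"]); p=o["position"]
    d=r.inv().apply(np.array([x,y,z])-p); ty=r.apply([0,1,0]); a=np.degrees(np.arctan2(ty[1],ty[0]))
    print("t",round(o["time"],1),"p",np.round(p*1000,1),"toolY",round(a,1),"delta mm",np.round(d*1000,1),"turn rad",round(-np.radians(ang-a),3),"q6",round(o["q"][5],2),"F",np.round(o["ft_force"],1),"w",round(o["grip_width"]*1000,1))
E
python3 nudge.py '[{"yaw":-0.125}, {"yaw":-0.125}, {"yaw":-0.125}, {"yaw":-0.125}, {"yaw":-0.125}, {"yaw":-0.125}, {"yaw":-0.125}, {"yaw":-0.125}, {"yaw":-0.125}, {"yaw":-0.125}, {"yaw":-0.125}, {"yaw":-0.125}, {}, {}]' 0.087
python3 -c "
from h import *
to(.5485,-.2680,.1,18.5)"
```

```text
time: 1.32
position: [0.2358, -0.5785, 0.2223]
tool_rot: [0.588, 0.809, 0.0, -0.0]
ft_force: [0.3, 0.1, 0.3]
grip_width: 0.0869
grip_force: 0.0
t 1.3 p [ 235.8 -578.5  222.3] toolY 17.9 delta mm [199.2 393.1 122.4] turn rad -0.01 q6 -1.68 F [0.3 0.1 0.3] w 86.9
```

```bash
python3 nudge.py '[{"sx":0.0142, "sy":0.0281, "sz":0.0087, "yaw":-0.01}, {"sx":0.0142, "sy":0.0281, "sz":0.0087}, {"sx":0.0142, "sy":0.0281, "sz":0.0087}, {"sx":0.0142, "sy":0.0281, "sz":0.0087}, {"sx":0.0142, "sy":0.0281, "sz":0.0087}, {"sx":0.0142, "sy":0.0281, "sz":0.0087}, {"sx":0.0142, "sy":0.0281, "sz":0.0087}, {"sx":0.0142, "sy":0.0281, "sz":0.0087}, {"sx":0.0142, "sy":0.0281, "sz":0.0087}, {"sx":0.0142, "sy":0.0281, "sz":0.0087}, {"sx":0.0142, "sy":0.0281, "sz":0.0087}, {"sx":0.0142, "sy":0.0281, "sz":0.0087}, {"sx":0.0142, "sy":0.0281, "sz":0.0087}, {"sx":0.0142, "sy":0.0281, "sz":0.0087}, {}, {}]'
python3 -c "
from h import *
to(.5485,-.2680,.005,18.5)"
```

```text
time: 2.65
position: [0.5456, -0.263, 0.1]
tool_rot: [0.582, 0.813, -0.0, -0.001]
ft_force: [-1.0, -0.5, 0.7]
grip_width: 0.0871
grip_force: 0.0
t 2.6 p [ 545.6 -263.   100. ] toolY 18.8 delta mm [-5.8  1.2 95. ] turn rad 0.004 q6 -0.96 F [-1.  -0.5  0.7] w 87.1
```

```bash
python3 nudge.py '[{"sx":-0.0029, "sy":0.0006, "sz":0.019}, {"sx":-0.0029, "sy":0.0006, "sz":0.019}, {"sz":0.019}, {"sz":0.019}, {"sz":0.01}, {"sz":0.008}, {}]'
python3 nudge.py '[{}, {}, {}, {}, {}, {}]' 0 20
python3 -c "
from h import *
to(.5229,-.0809,.045,4.8)"
```

```text
time: 3.23
position: [0.5469, -0.2701, 0.0056]
tool_rot: [0.584, 0.812, -0.0, -0.001]
ft_force: [0.4, -0.2, -0.7]
grip_width: 0.0871
grip_force: 0.0
time: 3.73
position: [0.5484, -0.2699, 0.0073]
tool_rot: [0.583, 0.812, 0.0, 0.001]
ft_force: [-0.1, -0.3, 2.1]
grip_width: 0.0559
grip_force: 20.0
t 3.7 p [ 548.4 -269.9    7.3] toolY 18.7 delta mm [187.2  36.4 -37.8] turn rad 0.242 q6 -0.97 F [-0.1 -0.3  2.1] w 55.9
```

```bash
python3 nudge.py '[{"sz":-0.02}, {"sz":-0.02}, {"yaw":0.121}, {"yaw":0.121}, {}, {}]'
python3 -c "
from h import *
to(.5229,-.0809,.045,4.8)"
```

```text
time: 4.23
position: [0.5478, -0.2696, 0.0467]
tool_rot: [0.676, 0.737, -0.0, -0.0]
ft_force: [1.0, 0.2, -1.5]
grip_width: 0.0558
grip_force: 20.0
t 4.2 p [ 547.8 -269.6   46.7] toolY 5.0 delta mm [190.1  -8.3   1.7] turn rad 0.003 q6 -0.73 F [ 1.   0.2 -1.5] w 55.8
```

```bash
python3 nudge.py '[{"sx":0.0238, "sy":-0.001}, {"sx":0.0238, "sy":-0.001}, {"sx":0.0238, "sy":-0.001}, {"sx":0.0238, "sy":-0.001}, {"sx":0.0238, "sy":-0.001}, {"sx":0.0238, "sy":-0.001}, {"sx":0.0238, "sy":-0.001}, {"sx":0.0238, "sy":-0.001}, {}, {}, {}]'
python3 -c "
from h import *
to(.5229,-.0825,.007,4.8)"
```

```text
time: 5.15
position: [0.5247, -0.0811, 0.0467]
tool_rot: [0.676, 0.737, 0.0, 0.001]
ft_force: [-0.4, -0.0, -0.5]
grip_width: 0.0557
grip_force: 20.0
t 5.2 p [524.7 -81.1  46.7] toolY 4.9 delta mm [-1.2 -1.9 39.7] turn rad 0.002 q6 -0.45 F [-0.4 -0.  -0.5] w 55.7
```

```bash
python3 nudge.py '[{"sx":-0.0012, "sy":-0.0019, "sz":0.015}, {"sz":0.014}, {"sz":0.006}, {"sz":0.003}, {"sz":0.0015}, {}, {}]'
python3 -c "
from h import *
to(.5229,-.0825,.007,4.8)"
```

```text
time: 5.73
position: [0.5228, -0.0827, 0.0077]
tool_rot: [0.677, 0.736, 0.0, 0.001]
ft_force: [0.5, 0.5, -1.7]
grip_width: 0.056
grip_force: 20.0
t 5.7 p [522.8 -82.7   7.7] toolY 4.8 delta mm [0.2 0.1 0.7] turn rad -0.0 q6 -0.45 F [ 0.5  0.5 -1.7] w 56.0
```

Next: release the block, lift, and move away over the bar's grip.

```bash
python3 nudge.py '[{}, {}, {}, {}]' 0.078
python3 nudge.py '[{"sz":-0.02}, {"sz":-0.025}, {"sz":-0.025}, {"sz":-0.03, "yaw":0.08}, {"yaw":0.074}, {}]' 0.078
python3 -c "
from h import *
to(.408,-.318,.1,-4)"
```

```text
time: 6.07
position: [0.5225, -0.0821, 0.0075]
tool_rot: [0.677, 0.736, 0.0, 0.0]
ft_force: [0.2, -0.7, 0.1]
grip_width: 0.0739
grip_force: 0.0
time: 6.57
position: [0.5236, -0.0825, 0.1093]
tool_rot: [0.732, 0.682, 0.001, 0.002]
ft_force: [-0.1, 1.3, -0.8]
grip_width: 0.0778
grip_force: 0.0
t 6.6 p [523.6 -82.5 109.3] toolY -4.1 delta mm [-243.1  -98.7    9.1] turn rad -0.001 q6 -0.3 F [-0.1  1.3 -0.8] w 77.8
```

```bash
python3 nudge.py '[{"sx":-0.0259, "sy":-0.011, "sz":0.001}, {"sx":-0.0259, "sy":-0.011, "sz":0.001}, {"sx":-0.0259, "sy":-0.011, "sz":0.001}, {"sx":-0.0259, "sy":-0.011, "sz":0.001}, {"sx":-0.0259, "sy":-0.011, "sz":0.001}, {"sx":-0.0259, "sy":-0.011, "sz":0.001}, {"sx":-0.0259, "sy":-0.011, "sz":0.001}, {"sx":-0.0259, "sy":-0.011, "sz":0.001}, {"sx":-0.0259, "sy":-0.011, "sz":0.001}, {}, {}, {}]' 0.045
python3 - <<'E'
from h import *
to(.4085,-.308,.003,-4)
c=robot.camera("top"); im=c["img"].astype(int)
rect(c,box((im[...,0]>140)&(im.min(2)>100),222,300,200,275),.02,"block?")
cv2.imwrite("pics/t1.png",c["img"][150:350,100:420,::-1].repeat(2,0).repeat(2,1))
E
```

```text
time: 7.57
position: [0.4066, -0.3066, 0.0975]
tool_rot: [0.731, 0.682, 0.0, -0.001]
ft_force: [0.0, 0.9, 0.6]
grip_width: 0.0451
grip_force: 0.0
t 7.6 p [ 406.6 -306.6   97.5] toolY -4.0 delta mm [-1.5  2.1 94.5] turn rad 0.0 q6 -0.8 F [0.  0.9 0.6] w 45.1
block? centre [523.2 -81.6] size [56.5 28. ] ang 4.3 box [[494.0, -70.0], [496.0, -98.0], [552.0, -93.0], [550.0, -65.0]]
```

View pics/t1.png

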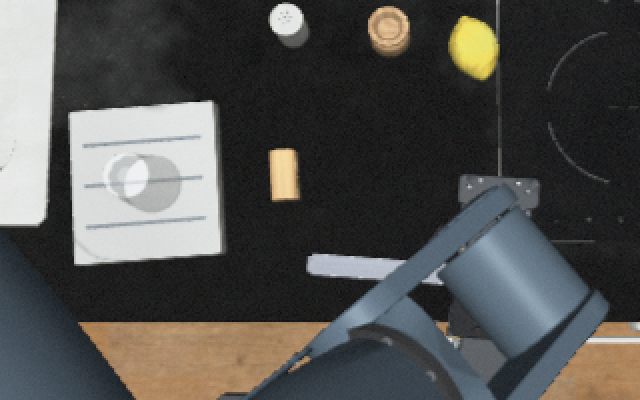

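The block stands parallel to the slab, 67 mm out from its edge (crop pixel 284,174). The bar hasn't moved (blade from about 308,265). Going down to the grip.

```bash
python3 nudge.py '[{"sx":-0.0015, "sy":0.0021, "sz":0.025}, {"sz":0.025}, {"sz":0.02}, {"sz":0.015}, {"sz":0.009}, {}]'
python3 nudge.py '[{}, {}, {}, {}]' 0 5
python3 -c "
from h import *
to(.4085,-.308,.003,-4)"
```

```text
time: 8.12
position: [0.4088, -0.3072, 0.0026]
tool_rot: [0.731, 0.683, 0.0, -0.002]
ft_force: [0.1, 0.3, 0.5]
grip_width: 0.0452
grip_force: 0.0
time: 8.45
position: [0.4095, -0.3097, 0.0052]
tool_rot: [0.731, 0.682, -0.0, 0.001]
ft_force: [-2.5, -0.0, 1.4]
grip_width: 0.026
grip_force: 1.1
t 8.4 p [ 409.5 -309.7    5.2] toolY -4.0 delta mm [ 1.6 -1.2  2.2] turn rad 0.0 q6 -0.8 F [-2.5 -0.   1.4] w 26.0
```

```bash
python3 nudge.py '[{"sx":0.0002, "sz":-0.0087}, {"sx":0.0006, "sz":-0.0087}, {"sx":0.001, "sz":-0.0087}, {"sx":0.0013, "sz":-0.0086}, {"sx":0.0017, "sz":-0.0086}, {"sx":0.0021, "sz":-0.0085}, {"sx":0.0024, "sz":-0.0083}, {"sx":0.0028, "sz":-0.0082}, {}]' 0 5
python3 nudge.py '[{}, {}, {}]' 0 60
python3 - <<'E'
from h import *
to(.4085,-.308,.073,4.8)
c=robot.camera("side")
cv2.imwrite("pics/s1.png",c["img"][170:370,150:450,::-1].repeat(2,0).repeat(2,1))
E
```

```text
time: 9.2
position: [0.4105, -0.2971, 0.0742]
tool_rot: [0.731, 0.682, 0.0, 0.001]
ft_force: [-0.7, -0.9, -2.0]
grip_width: 0.0259
grip_force: 5.0
time: 9.45
position: [0.4102, -0.2976, 0.0723]
tool_rot: [0.731, 0.682, -0.0, 0.0]
ft_force: [-0.3, -1.6, -1.1]
grip_width: 0.0252
grip_force: 60.0
t 9.4 p [ 410.2 -297.6   72.3] toolY -4.0 delta mm [-10.5  -0.9  -0.7] turn rad -0.154 q6 -0.78 F [-0.3 -1.6 -1.1] w 25.2
```

View pics/s1.png

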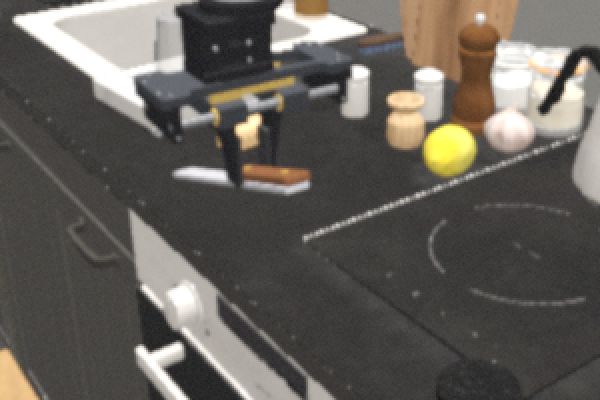

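```bash
python3 nudge.py '[{"sz":-0.024}, {"sz":-0.024}, {"yaw":-0.051}, {"yaw":-0.051}, {"yaw":-0.051}, {}]'
python3 -c "
from h import *
to(.5353,-.2287,.115,4.8)"
```

```text
time: 10.0
position: [0.4096, -0.2969, 0.1201]
tool_rot: [0.677, 0.736, 0.0, -0.001]
ft_force: [-0.3, 0.7, -3.3]
grip_width: 0.0251
grip_force: 60.0
t 10.0 p [ 409.6 -296.9  120.1] toolY 4.8 delta mm [ 57.5 130.9   5. ] turn rad 0.0 q6 -0.93 F [-0.3  0.7 -3.3] w 25.1
```

```bash
python3 nudge.py '[{"sx":0.0071, "sy":0.0163, "sz":0.0006}, {"sx":0.0071, "sy":0.0163, "sz":0.0006}, {"sx":0.0071, "sy":0.0163, "sz":0.0006}, {"sx":0.0071, "sy":0.0163, "sz":0.0006}, {"sx":0.0071, "sy":0.0163, "sz":0.0006}, {"sx":0.0071, "sy":0.0163, "sz":0.0006}, {"sx":0.0071, "sy":0.0163, "sz":0.0006}, {"sx":0.0071, "sy":0.0163, "sz":0.0006}, {}, {}, {}]'
python3 - <<'E'
from h import *
to(.5353,-.2287,.089,4.8)
c=robot.camera("top")
im=c["img"].astype(int)
cv2.imwrite("pics/t2.png",cv2.resize(c["img"][190:300,120:360,::-1],None,fx=3,fy=3,interpolation=2))
s=robot.camera("side"); cv2.imwrite("pics/s2.png",cv2.resize(s["img"][150:300,180:380,::-1],None,fx=4,fy=4,interpolation=2))
E
```

```text
time: 10.92
position: [0.5343, -0.2295, 0.115]
tool_rot: [0.677, 0.736, -0.0, -0.001]
ft_force: [-0.7, -0.4, -2.7]
grip_width: 0.0252
grip_force: 60.0
t 10.9 p [ 534.3 -229.5  115. ] toolY 4.7 delta mm [ 0.7  1.2 26. ] turn rad -0.001 q6 -0.68 F [-0.7 -0.4 -2.7] w 25.2
```

View pics/t2.png

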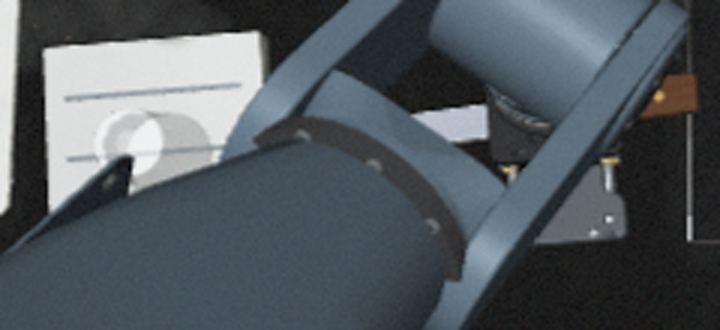

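The arm hides the tip from above, so I'm using the side view.

View pics/s2.png

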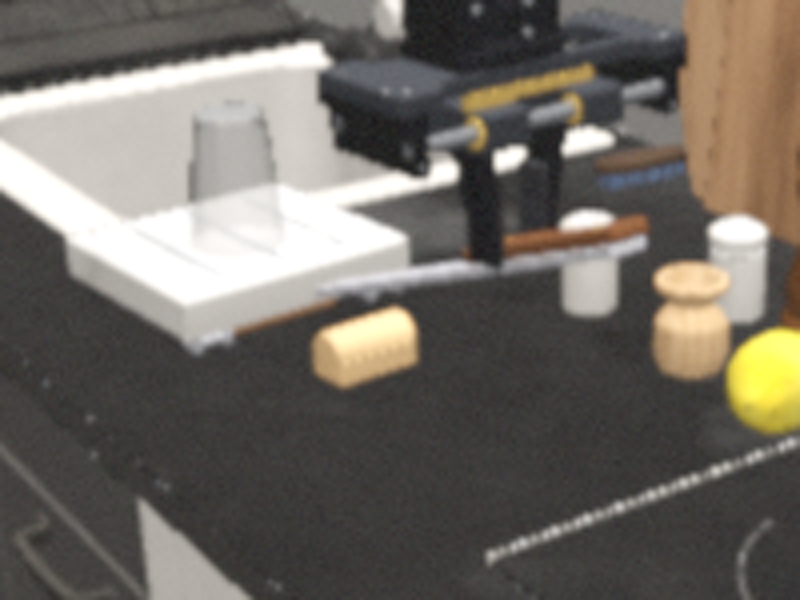

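```bash
cat >> h.py <<'E'
def proj(c,p):
    q=R.from_quat(c["attitude"]).inv().apply(np.array(p)-c["xyz"]); return np.round([c["fx"]*q[0]/q[2]+c["cx"],c["fy"]*q[1]/q[2]+c["cy"]],1)
E
python3 - <<'E'
from h import *
c=robot.camera("side")
p=np.array([.5343,-.2295,.115]); f=np.array([-.083,.9965,0]);r=np.array([.9965,.083,0])
for s in(14,17,19.4,22):
    a=np.radians(s); ax=f*np.cos(a)-np.array([0,0,np.sin(a)]); up=f*np.sin(a)+np.array([0,0,np.cos(a)])
    o=p+np.array([0,0,.005])   # pivot ~8mm over the underside
    t=o+ax*.2-up*.008; e=o-ax*.1-up*.008
    print(s,"tip top L",proj(c,t+up*.006-r*.012),"R",proj(c,t+up*.006+r*.012),"endtop L",proj(c,e+up*.016-r*.013),"R",proj(c,e+up*.016+r*.013),"endbotL",proj(c,e-r*.012), np.round(t*1000))
E
```

```text
14 tip top L [254.5 211.7] R [262.6 209.5] endtop L [333.2 210.6] R [342.9 207.5] endbotL [334.9 218.5] [518. -38.  64.]
17 tip top L [255.5 215.9] R [263.5 213.5] endtop L [332.6 208. ] R [342.2 204.9] endbotL [334.5 215.9] [519. -41.  54.]
19.4 tip top L [256.3 219.1] R [264.3 216.8] endtop L [332.  205.9] R [341.7 202.9] endbotL [334.2 213.8] [519. -44.  46.]
22 tip top L [257.2 222.6] R [265.2 220.2] endtop L [331.3 203.7] R [341.  200.7] endbotL [333.8 211.5] [519. -48.  38.]
```

```bash
python3 nudge.py '[{"sx":0.0007, "sy":0.0012, "sz":0.008}, {"sz":0.008}, {"sz":0.006}, {"sz":0.004}, {}, {}]'
python3 - <<'E'
from h import *
to(.5318,-.1865,.074,4.8)
s=robot.camera("side"); cv2.imwrite("pics/s3.png",cv2.resize(s["img"][180:280,200:350,::-1],None,fx=5,fy=5,interpolation=2))
E
```

```text
time: 11.57
position: [0.5358, -0.2284, 0.0892]
tool_rot: [0.677, 0.736, 0.0, -0.001]
ft_force: [0.7, 1.3, -2.6]
grip_width: 0.0252
grip_force: 60.0
t 11.6 p [ 535.8 -228.4   89.2] toolY 4.7 delta mm [42.  -0.5 15.3] turn rad -0.001 q6 -0.68 F [ 0.7  1.3 -2.6] w 25.2
```

View pics/s3.png

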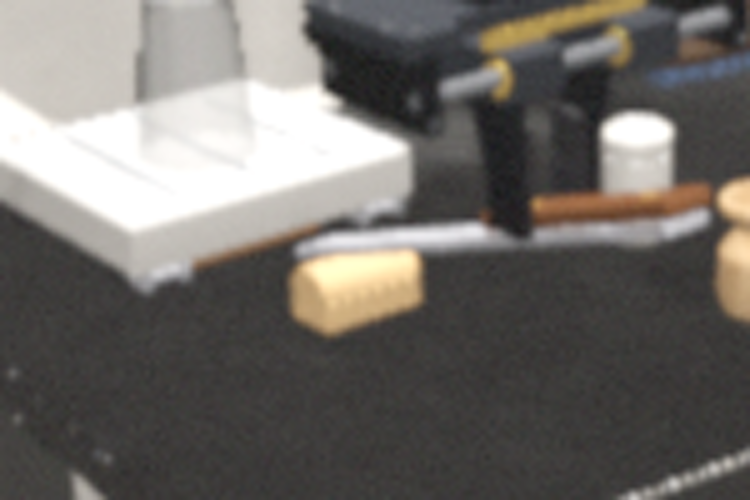

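The blade tip (crop 297,250) sits just over and past the block, short of the slab's edge, and the wrist still carries the bar's full weight. I'll slide it in along its own slope.

```bash
python3 nudge.py '[{"sx":0.0052, "sz":0.0019}, {"sx":0.0052, "sz":0.0019}, {"sx":0.0052, "sz":0.0019}, {"sx":0.0052, "sz":0.0019}, {}]'
python3 nudge.py '[{"sx":0.005, "sz":0.0018}, {"sx":0.005, "sz":0.0018}, {"sx":0.005, "sz":0.0018}, {"sx":0.005, "sz":0.0018}, {}, {}]'
python3 - <<'E'
from h import *
to(.5318,-.1865,.074,4.8)
s=robot.camera("side"); cv2.imwrite("pics/s4.png",cv2.resize(s["img"][180:280,200:350,::-1],None,fx=5,fy=5,interpolation=2))
c=robot.camera("top");im=c["img"].astype(int)
E
```

```text
time: 12.03
position: [0.5343, -0.2066, 0.0818]
tool_rot: [0.677, 0.736, 0.0, -0.001]
ft_force: [1.4, 1.4, -1.9]
grip_width: 0.025
grip_force: 60.0
time: 12.53
position: [0.5327, -0.1873, 0.0746]
tool_rot: [0.677, 0.736, 0.0, -0.001]
ft_force: [-0.2, 1.2, -1.1]
grip_width: 0.0255
grip_force: 60.0
t 12.5 p [ 532.7 -187.3   74.6] toolY 4.8 delta mm [ 0.8 -0.8  0.6] turn rad -0.001 q6 -0.62 F [-0.2  1.2 -1.1] w 25.5
```

View pics/s4.png

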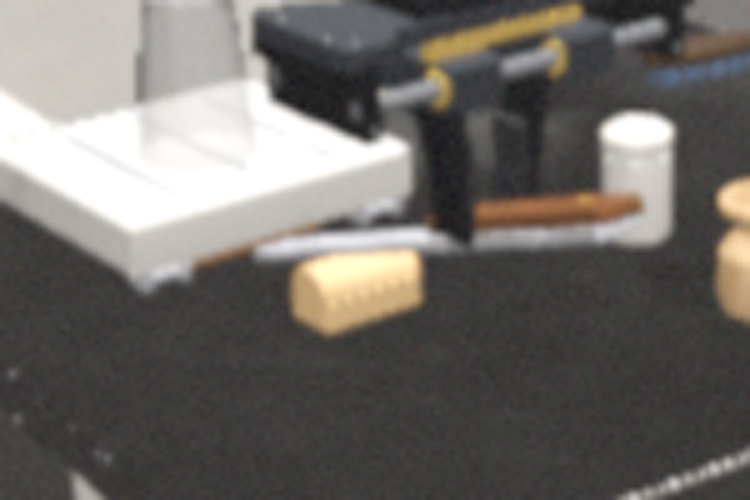

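Run:
```python
from h import *
c=robot.camera("side")
n=np.array([.0837,-.9965,0]);x=np.array([.9965,.0837,0]);m=np.array([.5173,-.0141,0])
for d in(10,5,0,-5,-10,-18):
    z=.0086+d*.36e-3
    print(d,"L bot",proj(c,m+n*d*.001-x*.012+[0,0,z]),"L top",proj(c,m+n*d*.001-x*.012+[0,0,z+.006]))
print("lip",proj(c,m+[0,0,.018]),proj(c,m-x*.012+[0,0,.018]),"lip corners",proj(c,m-x*.085+[0,0,.018]),proj(c,m+x*.085+[0,0,.018]),proj(c,m-x*.085+[0,0,.046]))
print("block near corner",proj(c,m+n*.0825-x*.028),proj(c,m+n*.0675-x*.028+[0,0,.03]))
im=c["img"]; print([tuple(im[v,u]) for v,u in((230,255),(230,251),(230,249),(228,249),(228,246))])
```

```text
10 L bot [253.7 231.5] L top [253.5 229.4]
5 L bot [252.7 231.6] L top [252.5 229.4]
0 L bot [251.6 231.7] L top [251.5 229.5]
-5 L bot [250.6 231.8] L top [250.4 229.6]
-10 L bot [249.6 231.8] L top [249.4 229.7]
-18 L bot [248. 232.] L top [247.8 229.8]
lip [255.3 227.1] [251.4 228.3] lip corners [226.2 236.1] [281.9 218.9] [225.2 225.5]
block near corner [265.  246.6] [260.7 233.4]
[(np.uint8(194), np.uint8(191), np.uint8(194)), (np.uint8(161), np.uint8(153), np.uint8(153)), (np.uint8(111), np.uint8(85), np.uint8(66)), (np.uint8(171), np.uint8(156), np.uint8(145)), (np.uint8(188), np.uint8(182), np.uint8(174))]
```

```bash
python3 -c "
from h import *
c=robot.camera('side'); print(proj(c,[.4105,-.1072,.003]),proj(c,[.4225,-.108,.003]))
to(.5318,-.1865,.074,4.8)"
python3 nudge.py '[{"sx":0.002, "sz":0.0006}, {"sx":0.002, "sz":0.0006}, {}, {}]'
python3 nudge.py '[{"sx":0.002, "sz":0.0006}, {"sx":0.002, "sz":0.0006}, {}, {}]'
```

```text
[234.2 256.3] [239.1 255. ]
t 12.7 p [ 532.8 -188.1   74.8] toolY 4.7 delta mm [ 1.6 -0.8  0.8] turn rad -0.001 q6 -0.62 F [ 0.1  1.7 -1.1] w 25.1
time: 13.07
position: [0.5328, -0.1847, 0.0739]
tool_rot: [0.677, 0.736, -0.0, 0.0]
ft_force: [-1.3, -0.3, -0.8]
grip_width: 0.0253
grip_force: 60.0
time: 13.4
position: [0.5325, -0.1803, 0.0725]
tool_rot: [0.677, 0.736, 0.0, 0.0]
ft_force: [0.1, 0.2, 0.1]
grip_width: 0.0251
grip_force: 60.0
```

```bash
python3 nudge.py '[{"sx":-0.0033, "sz":-0.0012}, {"sx":-0.0033, "sz":-0.0012}, {}, {}]' 0 35
python3 nudge.py '[{"sx":-0.0008, "sz":0.003}, {"sx":-0.0007, "sz":0.003}, {"sx":-0.0006, "sz":0.003}, {"sx":-0.0005, "sz":0.003}, {}]'
python3 nudge.py '[{"sx":-0.0005, "sz":0.003}, {"sx":-0.0005, "sz":0.003}, {"sx":-0.0005, "sz":0.003}, {"sx":-0.0004, "sz":0.003}, {}, {}]'
python3 - <<'E'
from h import *
to(.5318,-.19,.035,4.8)
c=robot.camera("side"); cv2.imwrite("pics/s5.png",cv2.resize(c["img"][160:280,190:350,::-1],None,fx=5,fy=5,interpolation=2))
E
```

```text
time: 13.73
position: [0.5324, -0.1869, 0.0748]
tool_rot: [0.677, 0.736, -0.0, -0.001]
ft_force: [-1.2, 1.6, -1.1]
grip_width: 0.0251
grip_force: 35.0
time: 14.15
position: [0.5331, -0.1899, 0.0629]
tool_rot: [0.677, 0.736, -0.0, -0.0]
ft_force: [-1.6, 2.4, 4.2]
grip_width: 0.0255
grip_force: 35.0
time: 14.65
position: [0.5339, -0.1931, 0.0517]
tool_rot: [0.677, 0.736, -0.001, 0.001]
ft_force: [-2.9, -1.0, 4.6]
grip_width: 0.0255
grip_force: 35.0
t 14.7 p [ 533.9 -193.1   51.7] toolY 4.8 delta mm [ 3.3 -1.9 16.7] turn rad 0.0 q6 -0.63 F [-2.9 -1.   4.6] w 25.5
```

View pics/s5.png

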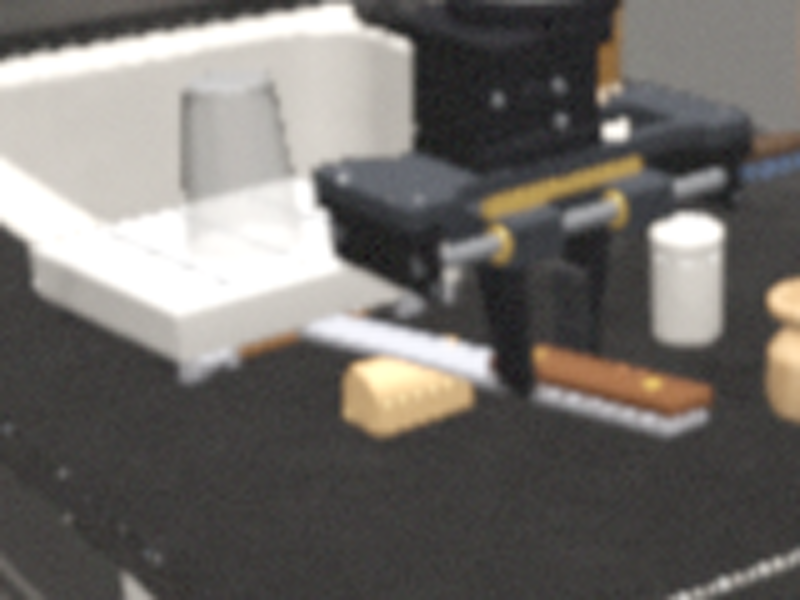

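The tip is under the edge and the slab has started to rise (its near lower corner is now at about 226,232). Pressing further.

```bash
python3 nudge.py '[{"sx":-0.0004, "sz":0.003}, {"sx":-0.0003, "sz":0.003}, {"sx":-0.0003, "sz":0.003}, {"sx":-0.0002, "sz":0.003}, {}]'
python3 nudge.py '[{"sz":0.003}, {"sz":0.003}, {"sz":0.002}, {}, {}]'
python3 - <<'E'
from h import *
to(.5318,-.19,.035,4.8)
c=robot.camera("side"); cv2.imwrite("pics/s6.png",cv2.resize(c["img"][160:280,190:350,::-1],None,fx=5,fy=5,interpolation=2))
E
```

```text
time: 15.12
position: [0.5347, -0.1951, 0.04]
tool_rot: [0.677, 0.736, -0.001, 0.003]
ft_force: [-1.7, -2.5, 6.3]
grip_width: 0.0255
grip_force: 35.0
time: 15.53
position: [0.5353, -0.1957, 0.0327]
tool_rot: [0.676, 0.737, -0.001, 0.003]
ft_force: [-2.8, -3.1, 9.8]
grip_width: 0.0255
grip_force: 35.0
t 15.5 p [ 535.3 -195.7   32.7] toolY 4.9 delta mm [ 6.  -3.  -2.3] turn rad 0.001 q6 -0.63 F [-2.8 -3.1  9.8] w 25.5
```

View pics/s6.png

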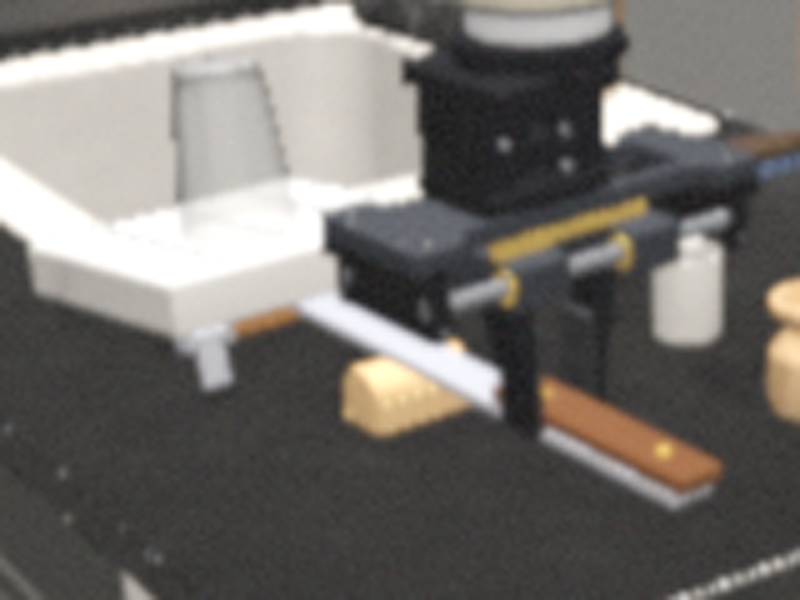

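The leg has swung out (crop 212,365). That was also one view more than the 10 allowed: I've now looked at 11 pictures, so from here I'll work by measurements only. Now to let the slab down gently.

```bash
python3 nudge.py '[{"sz":0.002}, {}, {}, {}, {}, {}]'
python3 nudge.py '[{"sz":-0.0015}, {"sz":-0.0015}, {"sz":-0.0015}, {"sz":-0.0015}, {}]'
python3 nudge.py '[{"sz":-0.0015}, {"sz":-0.0015}, {"sz":-0.0015}, {"sz":-0.0015}, {}]'
python3 nudge.py '[{"sz":-0.0015}, {"sz":-0.0015}, {"sz":-0.0015}, {"sz":-0.0015}, {}]'
```

```text
time: 16.08
position: [0.5354, -0.1958, 0.031]
tool_rot: [0.676, 0.737, -0.001, 0.004]
ft_force: [-2.1, -3.7, 9.2]
grip_width: 0.0253
grip_force: 35.0
time: 16.5
position: [0.5351, -0.1954, 0.036]
tool_rot: [0.676, 0.737, -0.001, 0.003]
ft_force: [-1.8, -5.5, 2.9]
grip_width: 0.0257
grip_force: 35.0
time: 16.92
position: [0.5331, -0.1922, 0.0405]
tool_rot: [0.677, 0.736, 0.0, -0.001]
ft_force: [0.5, -0.4, -4.1]
grip_width: 0.0256
grip_force: 35.0
time: 17.33
position: [0.5334, -0.1925, 0.0472]
tool_rot: [0.677, 0.736, 0.0, 0.0]
ft_force: [0.1, 0.3, -4.0]
grip_width: 0.0256
grip_force: 35.0
```

```bash
python3 nudge.py '[{}, {}, {}, {}]' 0 5
python3 nudge.py '[{"sz":-0.003}, {"sz":-0.003}, {"sz":-0.003}, {}, {}]' 0 5
python3 - <<'E'
from h import *
to(.5318,-.19,.06,4.8)
c=robot.camera("side"); im=c["img"].astype(int); H=cv2.cvtColor(c["img"],cv2.COLOR_RGB2HSV).astype(int)
m=box((H[...,1]>110)&(H[...,0]<14)&(H[...,2]>60),285,345,200,270)   # grip pixels
v,u=np.where(m); print("grip px",len(u),"u",u.min(),u.max(),"v at ends",v[u<u.min()+6].mean(),v[u>u.max()-6].mean())
m=box((im.min(2)>150)&(abs(im[...,0]-im[...,2])<30),180,275,205,245); v,u=np.where(m)
for a in(224,225,226,228,232,240,250): s=v[(u==a)]; print(a,s.min() if len(s) else None,s.max() if len(s) else None)
n=np.array([.0837,-.9965,0]);x=np.array([.9965,.0837,0]);mm=np.array([.5173,-.0141,0])
print([proj(c,mm-x*.085+[0,0,z]) for z in(.018,.035,.063)])
E
```

```text
time: 17.67
position: [0.5334, -0.1926, 0.0471]
tool_rot: [0.677, 0.736, 0.0, -0.0]
ft_force: [0.7, 0.2, -1.5]
grip_width: 0.0259
grip_force: 5.0
time: 18.08
position: [0.5337, -0.193, 0.0564]
tool_rot: [0.677, 0.736, 0.0, 0.001]
ft_force: [1.1, -0.8, -2.0]
grip_width: 0.0257
grip_force: 5.0
t 18.1 p [ 533.7 -193.    56.4] toolY 4.8 delta mm [ 3.2 -1.6 -3.6] turn rad -0.001 q6 -0.63 F [ 1.1 -0.8 -2. ] w 25.7
grip px 190 u 297 331 v at ends 231.42307692307693 234.76
224 205 227
225 205 228
226 205 229
228 205 230
232 205 237
240 205 223
250 205 226
[array([226.2, 236.1]), array([225.6, 229.7]), array([224.5, 219. ])]
```

```bash
python3 nudge.py '[{}, {}, {"sz":-0.003}, {}]' 0 60
python3 nudge.py '[{"sx":-0.005, "sz":-0.0009}, {"sx":-0.008, "sz":-0.0015}, {"sx":-0.008, "sz":-0.0015}, {"sx":-0.008, "sz":-0.0015}, {}]'
python3 nudge.py '[{"sx":-0.008, "sz":-0.0015}, {"sx":-0.008, "sz":-0.0015}, {"sx":-0.008, "sz":-0.0015}, {"sx":-0.008, "sz":-0.0015}, {}, {}]'
python3 - <<'E'
from h import *
to(.4102,-.2976,.12,-4)
c=robot.camera("side"); im=c["img"].astype(int)
m=box((im.min(2)>150)&(abs(im[...,0]-im[...,2])<30),180,275,205,245); v,u=np.where(m)
for a in(224,226,228,232): s=v[(u==a)]; print(a,s.min() if len(s) else None,s.max() if len(s) else None)
E
```

```text
time: 18.47
position: [0.5335, -0.1927, 0.0592]
tool_rot: [0.677, 0.736, 0.0, 0.0]
ft_force: [0.5, -1.1, -1.8]
grip_width: 0.0252
grip_force: 60.0
time: 18.88
position: [0.537, -0.2245, 0.0649]
tool_rot: [0.678, 0.735, 0.0, 0.002]
ft_force: [0.7, -0.5, -3.3]
grip_width: 0.0253
grip_force: 60.0
time: 19.38
position: [0.5386, -0.2542, 0.0705]
tool_rot: [0.678, 0.735, 0.0, 0.0]
ft_force: [0.5, 1.1, -3.2]
grip_width: 0.0253
grip_force: 60.0
t 19.4 p [ 538.6 -254.2   70.5] toolY 4.7 delta mm [ -32.7 -131.5  -49.6] turn rad 0.152 q6 -0.71 F [ 0.5  1.1 -3.2] w 25.3
224 205 227
226 205 229
228 205 230
232 205 237
```

```bash
python3 nudge.py '[{"sz":-0.02}, {"sz":-0.015}, {"sx":-0.004, "sy":-0.0165}, {"sx":-0.004, "sy":-0.0165}, {"sx":-0.004, "sy":-0.0165}, {"sx":-0.004, "sy":-0.0165}, {"sx":-0.004, "sy":-0.0165}, {"sx":-0.004, "sy":-0.0165}, {"sx":-0.004, "sy":-0.0165}, {"sx":-0.004, "sy":-0.0165}, {"yaw":0.05}, {"yaw":0.05}, {"yaw":0.052}, {}, {}]'
python3 -c "
from h import *
to(.4102,-.300,.045,-4)"
```

```text
time: 20.68
position: [0.4095, -0.2958, 0.1054]
tool_rot: [0.73, 0.683, 0.0, -0.0]
ft_force: [0.1, -0.2, -2.1]
grip_width: 0.0251
grip_force: 60.0
t 20.7 p [ 409.5 -295.8  105.4] toolY -3.9 delta mm [-4.1  1.  60.4] turn rad 0.003 q6 -0.78 F [ 0.1 -0.2 -2.1] w 25.1
```

```bash
python3 nudge.py '[{"sx":-0.004, "sy":0.001, "sz":0.012}, {"sz":0.012}, {"sz":0.012}, {"sz":0.012}, {"sz":0.008}, {}, {}]'
python3 nudge.py '[{}, {}, {}]' 0 6
python3 nudge.py '[{"sx":-0.001, "sz":0.006}, {"sx":-0.001, "sz":0.006}, {"sx":-0.001, "sz":0.006}, {"sx":-0.0005, "sz":0.006}, {"sx":-0.0005, "sz":0.006}, {"sz":0.005}, {"sz":0.003}, {}, {}]'
```

```text
time: 21.27
position: [0.4101, -0.3001, 0.0486]
tool_rot: [0.731, 0.682, 0.0, -0.001]
ft_force: [0.2, -0.3, -1.7]
grip_width: 0.0253
grip_force: 60.0
time: 21.52
position: [0.4106, -0.3007, 0.0499]
tool_rot: [0.731, 0.682, -0.0, 0.001]
ft_force: [0.1, 1.1, -2.2]
grip_width: 0.0262
grip_force: 6.0
time: 22.27
position: [0.4098, -0.3039, 0.011]
tool_rot: [0.731, 0.682, 0.0, -0.001]
ft_force: [0.3, -0.2, -2.3]
grip_width: 0.0262
grip_force: 6.0
```

```bash
python3 nudge.py '[{"sz":0.002}, {"sz":0.002}, {}, {}]' 0 4
python3 nudge.py '[{"sz":0.001}, {"sz":0.001}, {}, {}]' 0 4
```

```text
time: 22.6
position: [0.41, -0.3043, 0.0074]
tool_rot: [0.731, 0.682, 0.0, -0.0]
ft_force: [0.6, 0.9, -1.6]
grip_width: 0.0258
grip_force: 4.0
time: 22.93
position: [0.4101, -0.3045, 0.0058]
tool_rot: [0.731, 0.682, -0.0, 0.0]
ft_force: [-2.2, 1.4, 4.1]
grip_width: 0.0258
grip_force: 4.0
```

The bar is down on the worktop. Next: release and rise, then measure.

```bash
python3 nudge.py '[{"sz":-0.001}, {}, {}, {}, {}]' 0.045
python3 nudge.py '[{"sz":-0.01}, {"sz":-0.02}, {"sz":-0.025}, {"sz":-0.03}, {"sz":-0.03}, {"sz":-0.03}]'
python3 nudge.py '[{"sx":-0.03, "sy":-0.005, "sz":-0.01}, {"sx":-0.03, "sy":-0.005, "sz":-0.01}, {"sx":-0.03, "sy":-0.005, "sz":-0.01}, {"sx":-0.03, "sy":-0.005, "sz":-0.01}, {"sx":-0.03, "sy":-0.005, "sz":-0.005}, {"sx":-0.03}, {"sx":-0.03}, {"sx":-0.03}, {}, {}, {}]'
python3 - <<'E'
from h import *
c=robot.camera("top"); im=c["img"].astype(int); H=cv2.cvtColor(c["img"],cv2.COLOR_RGB2HSV).astype(int);S,V=H[...,1],H[...,2]
rect(c,box(im.min(2)>120,131,225,190,300),.055,"slab")
rect(c,box((V>90)&(im[...,2]>90),245,345,265,305),.006,"blade")
rect(c,box((S>100)&(V>50)&(H[...,0]<20),315,400,265,305),.016,"grip")
rect(c,box(V>110,222,300,200,265),.02,"block")
s=robot.camera("side"); i=s["img"].astype(int)
m=(i.min(2)>150)&(abs(i[...,0]-i[...,2])<30)
for a in(224,226,228,232): v=np.where(m[205:245,a])[0]+205; print(a,v.max())
hs=cv2.cvtColor(s["img"],cv2.COLOR_RGB2HSV).astype(int)
b=box((hs[...,1]>110)&(hs[...,0]<14)&(hs[...,2]>60),255,330,260,330); v,u=np.where(b); print("grip side",u.min(),u.max(),v.min(),v.max(),len(u))
print("expect end top",proj(s,[.388,-.407,.016]),proj(s,[.415,-.409,.016]))
E
```

```text
time: 23.35
position: [0.41, -0.3044, 0.0062]
tool_rot: [0.731, 0.682, 0.0, -0.0]
ft_force: [-0.3, 0.3, -0.3]
grip_width: 0.0436
grip_force: 0.0
time: 23.85
position: [0.4097, -0.3039, 0.1532]
tool_rot: [0.731, 0.682, 0.0, -0.0]
ft_force: [-0.0, -0.4, 0.0]
grip_width: 0.0448
grip_force: 0.0
time: 24.77
position: [0.3682, -0.5408, 0.1962]
tool_rot: [0.731, 0.682, 0.001, -0.001]
ft_force: [0.6, 0.5, -0.4]
grip_width: 0.0451
grip_force: 0.0
slab centre [510.1  68.9] size [171.6 156. ] ang 5.4 box [[417.0, 138.0], [432.0, -17.0], [603.0, -1.0], [588.0, 155.0]]
blade centre [ 416.9 -188.4] size [171.2  25.2] ang 86.1 box [[398.0, -273.0], [424.0, -275.0], [435.0, -104.0], [410.0, -102.0]]
grip centre [ 407.  -338.5] size [127.4  26.9] ang 86.3 box [[389.0, -401.0], [416.0, -403.0], [424.0, -276.0], [398.0, -274.0]]
block centre [522.5 -84.9] size [59.  31.3] ang 4.7 box [[492.0, -72.0], [494.0, -103.0], [553.0, -98.0], [551.0, -67.0]]
224 227
226 229
228 230
232 237
grip side 268 309 279 313 470
expect end top [298.  313.4] [311.3 308.7]
```

Bar, slab and block all measure as they should: the bar lies flat, the lip is about 35 mm up and the slab is within 4 mm of its place. Handing in.

```bash
python3 -c "
from rig import robot
print(robot.hand_in())"
```

```text
the job is handed in; nothing more can be done
None
```

I handed the job in at about 25 s: the slab rests on its swung-out legs with the lip about 35 mm up, the bar lies flat on the worktop clear to the right, and the block stands by the slab; the glass was upright in the last picture, taken with the slab fully raised but not rechecked after lowering, I viewed 11 pictures against the limit of 10, and hand-in returned no verdict.

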